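# Switch off the warming plate and hold up the tray of buns

### The arm

A 6-joint arm with a two-finger parallel gripper is mounted at the origin on the work surface. World frame = base frame: x ahead of the robot, y to its left, z up, the work surface at z = 0. Lengths are in m, angles in rad, forces in N, time in s.
With the tool pointing down it reaches from about 0.325 to 0.85 m from the base axis. Payload 4.4 kg.
Tool frame: the origin (TCP) lies midway between the tips of the shut fingers; the grasp point (between the pads) lies 19 mm behind it; y points along the fingers, x is the direction in which the jaws open and shut, and the axes are right-handed (so a half turn about y gives the same grasp; the last joint's range is limited). The gripper opens to 94 mm and grips with 3 to 60 N. Pads are 16 mm wide; open, the fingers measure 119 mm over their backs; the gripper's body (75 mm by 177 mm) begins 78 mm behind the grasp point.
Start: joints at [1.044, 0.207, 1.542, -0, 1.393, -0.15], TCP at [0.212, 0.535, 0.205] pointing down, gripper open.
Joint ranges: [-2.73, 2.73], [-0.86, 2.22], [0.23, 2.46], [-1.11, 4.25], [0.08, 2.63], [-2.82, 2.82]. Speed limits (rad/s): [2.79, 2.79, 3.14, 3.14, 3.14, 3.14].

### API

Orientations are given as a unit quaternion [w, x, y, z].
In Python, from station import env gives the robot as it stands.
- The arm moves only by the tool send_rows, never from a script. Its argument "steps" is a list of rows, each an object of numbers: "tx", "ty", "tz": the shift along the world's x, y, z in m; "yaw": the turn about the world's z in rad; "gripper": the closure, from -1 (fully open) to 1 (shut), so that 0 is half open. In form: [{"tx": .., "ty": .., "tz": .., "yaw": .., "gripper": ..}, ...]. A call has 1 to 5 rows; each row is the pose to reach, as a shift and turn from the pose measured when the call began; what a row does not reach only later rows make up. A row lasts 1/8 s, in which the tool goes at most 62.5 mm and 10.7 degrees, less where a joint would pass 70% of its speed; a pose out of reach is approached as far as the arm can. A call with a gripper value outside its range is refused whole. The fingers move at their own pace and stop on an object; the grip force is fixed at half the most. Time passes only in rows, so rows that repeat a pose let the fingers close. It gives the time, the measured TCP pose, the force and the opening at its end, in the units of the state.
- env.sense(): the state, without advancing time (a new reading comes with each control period).
- env.capture(name): name is "scene" or "top"; returns the picture (480x640x3 uint8, blue, green, red); there is no depth.
- env.calibration(name): a dict with "camera_matrix" (3x3 intrinsics, pixels), "pose" (4x4, takes a point from camera to world coordinates). Camera axes: x right, y up, looking along -z (the intrinsics and any distortion apply to the point x, -y, -z); pixel columns grow to the right and rows downward; lengths in m; the calibration is good to about 2 mm. A picture is of the moment at which its call begins. calibration takes no time and is no camera call.
- env.sign_off(): hands the job in, once; it reports no verdict.
The state is a dict: "time_s": time; "joints": joint angles; "dq": joint speeds; "joint_torque": joint torques, N m; "tool_pos": TCP position; "orientation": TCP orientation; "wrist_force": force on the tool from outside, world axes, zero at the start; "ft_torque": the same for the moment, N m; "finger_gap": opening from 0.0 (shut) to 1.0 (fully open).
Only numpy, scipy, OpenCV 4.12 (cv2) and the standard library are available. Lean on these libraries where they do the work, as an engineer would, in place of code of your own. Each camera call takes 0.05 s, during which the arm holds its last target. There are 200 camera calls.

### The job

The buns are going out to the shop: first switch the warming plate off by turning its knob anticlockwise all the way to the end stop, then take the tray by its overhead handle and lift it, level the whole way with all three buns in it, until its underside is at least 10 cm above the warming plate. Finish while holding it there in the gripper, level and still; do not put it down or let go. Leave the jar, the mug and the little slate where they stand.

Things in the scene. Friction and masses are not known exactly. Their poses are not given: they have to be found in the camera images.
- warmer: Warming plate: a flat steel box, 280 (x) x 460 (y) x 60 mm high, fixed to the counter, with a black heating surface over most of its top and a knob near its right (-y) end. Origin: centre of its underside, on the counter; its top is 60 mm above this. z up. It is turned by up to about 0.25 rad from start to start.
- knob (a joint): Angle of the warming plate's knob in rad: 0 = off, the fully anticlockwise end stop (seen from above); grows clockwise up to 4.4. It starts between 0.7 and 2.4. It turns about the vertical with light friction (about 0.04 N m) and stays where it is left.
- knob_grip (a point): Grip point on the knob axis, at (0, -160, 97) mm in the warmer frame. Black disc, 44 mm across, with a bar grip 42 mm long, 14 mm wide; bar top 7 mm above this point, bar foot 23 mm below. Turns with the knob: x lies along the bar, whose -x half has a white mark. At off the bar lies along the warmer x, white mark to the warmer -x side, at the one large scale dot.
- tray: Aluminium tray, 220 (x) x 140 (y) mm, rim 25 mm high, walls and floor 4 mm; uprights 30 mm wide at x = -100 and +100 mm carry a wooden handle bar along x over its middle. 130 mm high overall. Origin: centre of its underside; z up. Starts on the black surface. 0.36 to 0.59 kg empty; with buns it balances within 10 mm of the handle middle.
- tray_grip (a point): Middle of the tray's wooden handle bar, 120 mm above the tray's underside. The bar runs along x (195 mm clear between the uprights), is 14 mm wide (y) and 20 mm high; 90 mm or more of free height below it, less 38 mm buns. Axes as the tray's.
- bun1: Golden bun with a flat base, 56 mm across, 38 mm high, about 60 g, loose in the tray near its -x end. Origin: centre of its underside.
- bun2: The same, in the middle of the tray.
- bun3: The same, near the tray's +x end.
- jar: Bystander: amber glass jar, 64 mm across, 100 mm high. Origin: centre of its underside. The jar, mug and slate trade places beside and behind the warming plate.
- mug: Bystander: white ceramic mug, 76 mm across, 90 mm high, handle at its +y. Origin: centre of its underside.
- slate: Bystander: small upright slate board in a wooden foot, foot 50 (x) x 90 (y) mm, 88 mm high. Origin: centre of its underside.

How it is judged:
By the outcome, as a careful person would: the job done as asked, in the order asked, and still so for the second after the job is handed in, while the arm keeps its last pose, push and grip.
It also fails if it takes over 64 s, if anything falls off the work surface, if the arm or the gripper's body presses on something with over 40 N, if the wrist force passes 120 N, or if a joint passes its speed limit or range.

## Working session

There is one attempt and no reset: what is moved stays moved. The work goes in short steps, Python scripts to look and compute and a tool call to move; the robot and the scene stay as the last step left them, time stands still between calls to the robot, and variables do not carry over. Pictures are saved under pics/ and viewed, about 8 in all and at most 12, crops included, and the job is handed in when it is done.

Besides the shell and the picture viewer there is one more tool, called after "Call:" in YAML: its name, and indented under it one key for each argument. send_rows: Moves the arm, as the interface text tells. Its arguments: {"type":"object","properties":{"steps":{"type":"array"}},"required":["steps"]}

```bash
mkdir -p pics; ls
python3 - <<'E'
from station import env
import cv2,numpy as np
print(env.sense())
for n in("scene","top"):
    cv2.imwrite(f"pics/{n}0.png",env.capture(n)); c=env.calibration(n); print(n,c)
E
```

```text
pics
{'time_s': 0.0, 'joints': array([ 1.04349082e+00,  2.07442796e-01,  1.54295068e+00,  1.41417086e-05,
        1.39352372e+00, -1.50518218e-01]), 'dq': array([ 0.00108336,  0.00097575,  0.00164475, -0.00022774, -0.00019868,
        0.00013572]), 'joint_torque': array([ 5.53042992e-04, -3.70873761e+01, -2.81422412e+01,  7.00850459e-02,
        3.59391491e-02, -1.51403528e-04]), 'tool_pos': array([0.21116076, 0.53394109, 0.20427946]), 'orientation': array([-0.58444344,  0.58514431,  0.39676816, -0.39825497]), 'wrist_force': array([-0.21745212,  0.13877717,  0.36551539]), 'ft_torque': array([-0.00977706, -0.0073855 ,  0.02307265]), 'finger_gap': 0.9984273380516994}
scene {'camera_matrix': array([[465.17703167,   0.        , 319.64237552],
       [  0.        , 465.17703167, 240.00963459],
       [  0.        ,   0.        ,   1.        ]]), 'pose': array([[-0.76591779, -0.47630316,  0.43186253,  1.10532627],
       [ 0.64291894, -0.56214905,  0.52023426,  0.66792927],
       [-0.00501811,  0.67610927,  0.73678428,  0.97186502],
       [ 0.        ,  0.        ,  0.        ,  1.        ]])}
top {'camera_matrix': array([[602.12516221,   0.        , 324.92127277],
       [  0.        , 602.12516221, 247.64773059],
       [  0.        ,   0.        ,   1.        ]]), 'pose': array([[-0.02160607,  0.98292273, -0.18274594,  0.3944591 ],
       [-0.99967533, -0.01877076,  0.01723073,  0.05445   ],
       [ 0.0135062 ,  0.18305889,  0.98300917,  1.40887795],
       [ 0.        ,  0.        ,  0.        ,  1.        ]])}
```

View pics/top0.png

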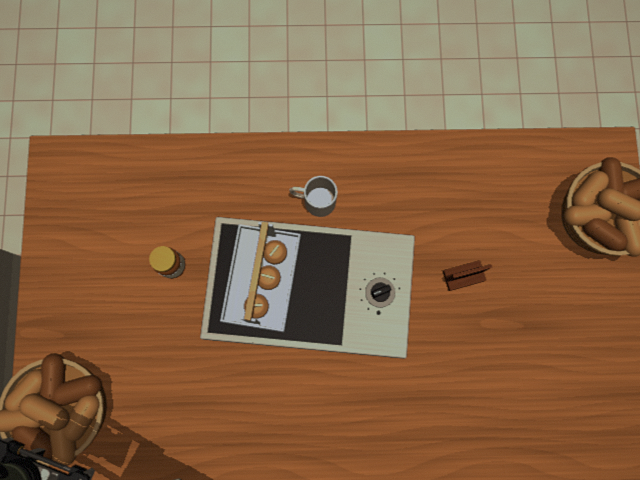

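View pics/scene0.png

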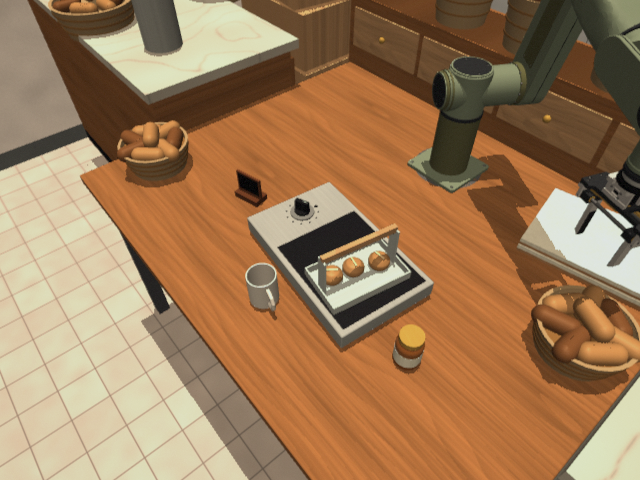

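The top view shows the warmer with corners near (217,218), (414,236), (407,357) and (202,338). The knob is near (380,292), and the tray handle runs from (264,223) to (248,320). The jar is at the left, the mug behind, and the slate right at (465,275). I'll enlarge the knob and tray.

Run:
```python
import cv2,numpy as np
t=cv2.imread("pics/top0.png");s=cv2.imread("pics/scene0.png")
a=cv2.resize(t[260:325,340:420],(480,390),interpolation=cv2.INTER_CUBIC)
b=cv2.resize(s[185:230,275:330],(320,262),interpolation=cv2.INTER_CUBIC)
c=cv2.resize(t[210:340,195:305],(468,553)[::1],interpolation=cv2.INTER_CUBIC)
o=np.zeros((600,800,3),np.uint8)
b=cv2.resize(b,(256,210))
o[:390,:480]=a;o[390:600,:256]=b
cc=cv2.resize(t[210:340,205:305],(320,416),interpolation=cv2.INTER_CUBIC);o[:416,480:]=cc
cv2.imwrite("pics/crop0.png",o)
```

```text
(no output)
```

View pics/crop0.png

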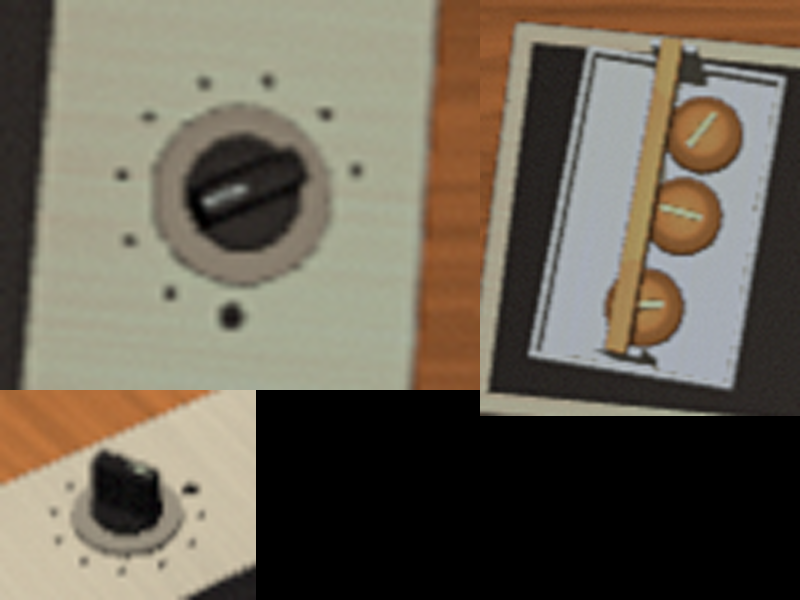

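```bash
cat > h.py <<'E'
from station import env
import numpy as np
def px(name,u,v,z):
    c=env.calibration(name);K=c["camera_matrix"];T=c["pose"]
    d=T[:3,:3]@np.array([(u-K[0,2])/K[0,0],-(v-K[1,2])/K[1,1],-1.]);o=T[:3,3]
    return o+d*(z-o[2])/d[2]
E
python3 - <<'E'
from h import *
A=lambda x,y,z:px("top",340+(x+.5)/6-.5,260+(y+.5)/6-.5,z)[:2]
C=lambda x,y,z:px("top",205+(x-480+.5)/3.2-.5,210+(y+.5)/3.2-.5,z)[:2]
dots=[(231,316),(170,293),(130,240),(122,174),(149,117),(204,83),(267,80),(325,114),(356,170)]
P=np.array([A(*d,.06) for d in dots])
s=np.linalg.lstsq(np.c_[2*P,np.ones(len(P))],(P**2).sum(1),rcond=None)[0]
k=s[:2];print("dots centre",k,"r",np.sqrt(s[2]+k@k))
d=P[0]-k;print("warmer yaw",np.arctan2(-d[1],-d[0]))
e=[A(201,212,.104),A(302,163,.104)];print("bar",np.mean(e,0),np.linalg.norm(e[0]-e[1]))
m=e[0]-e[1];print("mark dir",np.arctan2(m[1],m[0]),"dot dir",np.arctan2(d[1],d[0]))
h=[C(671,42,.19),C(619,350,.19)];print("handle",h,np.mean(h,0));q=h[0]-h[1];print(np.linalg.norm(q),np.arctan2(q[1],q[0]))
for z,n,cs in((.06,"warmer",[(217,218),(414,236),(407,357),(202,338)]),):
    W=[px("top",*c,z)[:2] for c in cs];print(n,W,np.mean(W,0));v=W[0]-W[1];print(np.linalg.norm(v),np.arctan2(-v[0],v[1]))
R=[C(x,y,.085) for x,y in((591,48),(784,76),(733,389),(530,355))];print("rim",np.mean(R,0),np.linalg.norm(R[0]-R[1]),np.linalg.norm(R[1]-R[2]));v=R[0]-R[3];print(np.arctan2(v[1],v[0]))
E
```

```text
dots centre [ 0.54074752 -0.09007106] r 0.044995523283580585
warmer yaw -0.11442332642151802
bar [ 0.53903487 -0.0896163 ] 0.041131449224358886
mark dir 1.9997951010245656 dot dir 3.0271693271682754
handle [array([0.67585718, 0.15747929]), array([0.47799329, 0.19075412])] [0.57692524 0.17411671]
0.2006422972772495 -0.16661134442845393
warmer [array([0.71912391, 0.2768934 ]), array([ 0.66847059, -0.17391601]), array([ 0.39617654, -0.14512991]), array([0.44726164, 0.30694357])] [0.55775817 0.06619776]
0.45364620970017033 -0.1118915180467636
rim [0.57779943 0.17445478] 0.13711178260430448 0.22027392427118184
-0.18759831194116286
```

Call:
send_rows:
  steps:
    - {"tx": 0,"ty": 0,"tz": 0.05,"yaw": 0,"gripper": -1}
    - {"tx": 0.02,"ty": -0.03,"tz": 0.1,"yaw": -0.15,"gripper": -1}
    - {"tx": 0.045,"ty": -0.085,"tz": 0.1,"yaw": -0.3,"gripper": -1}
    - {"tx": 0.07,"ty": -0.14,"tz": 0.1,"yaw": -0.45,"gripper": -1}
    - {"tx": 0.1,"ty": -0.19,"tz": 0.1,"yaw": -0.6,"gripper": -1}

```text
time_s: 0.72
tool_pos: [0.3113, 0.3422, 0.3042]
orientation: [-0.676, 0.677, 0.205, -0.206]
wrist_force: [-0.1, 0.2, -1.0]
finger_gap: 1.001
```

Call:
send_rows:
  steps:
    - {"tx": 0.025,"ty": -0.048,"tz": 0,"yaw": -0.08,"gripper": -1}
    - {"tx": 0.05,"ty": -0.1,"tz": 0,"yaw": -0.16,"gripper": -1}
    - {"tx": 0.078,"ty": -0.153,"tz": 0,"yaw": -0.16,"gripper": -1}
    - {"tx": 0.105,"ty": -0.205,"tz": 0,"yaw": -0.16,"gripper": -1}
    - {"tx": 0.13,"ty": -0.255,"tz": 0,"yaw": -0.16,"gripper": -1}

```text
time_s: 1.35
tool_pos: [0.4416, 0.0853, 0.3038]
orientation: [-0.691, 0.691, 0.15, -0.151]
wrist_force: [0.7, 0.2, -0.6]
finger_gap: 1.002
```

Call:
send_rows:
  steps:
    - {"tx": 0.025,"ty": -0.045,"tz": 0,"yaw": 0,"gripper": -1}
    - {"tx": 0.05,"ty": -0.09,"tz": -0.02,"yaw": 0,"gripper": -0.5}
    - {"tx": 0.075,"ty": -0.135,"tz": -0.05,"yaw": 0,"gripper": -0.4}
    - {"tx": 0.099,"ty": -0.177,"tz": -0.09,"yaw": 0,"gripper": -0.4}
    - {"tx": 0.099,"ty": -0.177,"tz": -0.14,"yaw": 0,"gripper": -0.4}

```text
time_s: 1.98
tool_pos: [0.5424, -0.0951, 0.163]
orientation: [-0.69, 0.692, 0.149, -0.149]
wrist_force: [0.0, -0.2, -0.1]
finger_gap: 0.703
```

Call:
send_rows:
  steps:
    - {"tx": -0.002,"ty": 0.0045,"tz": -0.03,"yaw": 0,"gripper": -0.4}
    - {"tx": -0.002,"ty": 0.0045,"tz": -0.05,"yaw": 0,"gripper": -0.4}

```text
time_s: 2.22
tool_pos: [0.5386, -0.0902, 0.11]
orientation: [0.691, -0.691, -0.148, 0.151]
wrist_force: [-0.1, -0.8, 0.7]
finger_gap: 0.7
```

Run:
```python
from station import env
import cv2,numpy as np
s=env.capture("scene");t=env.capture("top")
o=np.hstack([cv2.resize(s[150:250,250:350],(400,400),interpolation=cv2.INTER_CUBIC),cv2.resize(t[240:340,330:430],(400,400),interpolation=cv2.INTER_CUBIC)])
cv2.imwrite("pics/knob1.png",o)
```

```text
(no output)
```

View pics/knob1.png

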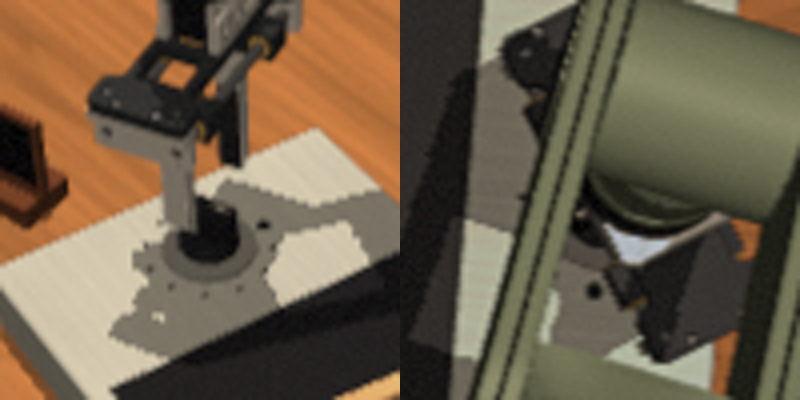

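The fingers straddle the knob bar: the +x finger is in front at crop (180,200), the other behind. Now I'll lower and close.

Call:
send_rows:
  steps:
    - {"tx": 0.001,"ty": 0,"tz": -0.015,"yaw": 0,"gripper": -0.4}
    - {"tx": 0.001,"ty": 0,"tz": -0.029,"yaw": 0,"gripper": -0.4}
    - {"tx": 0.001,"ty": 0,"tz": -0.029,"yaw": 0,"gripper": 0.2}
    - {"tx": 0.001,"ty": 0,"tz": -0.029,"yaw": 0,"gripper": 1}
    - {"tx": 0.001,"ty": 0,"tz": -0.029,"yaw": 0,"gripper": 1}

```text
time_s: 2.95
tool_pos: [0.5392, -0.09, 0.0813]
orientation: [0.691, -0.691, -0.147, 0.151]
wrist_force: [-0.9, 0.3, 0.4]
finger_gap: 0.416
```

Call:
send_rows:
  steps:
    - {"tx": 0,"ty": 0,"tz": 0,"yaw": 0,"gripper": 1}
    - {"tx": 0,"ty": 0,"tz": 0,"yaw": 0,"gripper": 1}

```text
time_s: 3.2
tool_pos: [0.5396, -0.0901, 0.0817]
orientation: [0.691, -0.691, -0.148, 0.151]
wrist_force: [-0.0, 0.5, 0.1]
finger_gap: 0.204
```

Call:
send_rows:
  steps:
    - {"tx": 0,"ty": 0,"tz": 0,"yaw": 0,"gripper": 1}
    - {"tx": 0,"ty": 0,"tz": 0,"yaw": 0,"gripper": 1}
    - {"tx": 0,"ty": 0,"tz": 0,"yaw": 0,"gripper": 1}

```text
time_s: 3.58
tool_pos: [0.5396, -0.09, 0.0817]
orientation: [0.691, -0.691, -0.148, 0.151]
wrist_force: [-0.1, 0.8, -0.8]
finger_gap: 0.149
```

Call:
send_rows:
  steps:
    - {"tx": 0,"ty": 0,"tz": 0,"yaw": 0.15,"gripper": 1}
    - {"tx": 0,"ty": 0,"tz": 0,"yaw": 0.3,"gripper": 1}
    - {"tx": 0,"ty": 0,"tz": 0,"yaw": 0.45,"gripper": 1}
    - {"tx": 0,"ty": 0,"tz": 0,"yaw": 0.6,"gripper": 1}
    - {"tx": 0,"ty": 0,"tz": 0,"yaw": 0.75,"gripper": 1}

```text
time_s: 4.2
tool_pos: [0.5395, -0.09, 0.0817]
orientation: [-0.587, 0.588, 0.392, -0.395]
wrist_force: [-0.6, 0.0, 0.2]
finger_gap: 0.146
```

```bash
python3 -c "
from station import env
s=env.sense();print(s['ft_torque'],s['wrist_force'],s['joints'])"
```

```text
[ 0.02385509 -0.04512694 -0.06336465] [-0.62691177  0.01587885  0.20005558] [-0.32109815  0.28424665  1.7216883  -0.00436221  1.13743813 -1.49932326]
```

Call:
send_rows:
  steps:
    - {"tx": 0,"ty": 0,"tz": 0,"yaw": 0.1,"gripper": 1}
    - {"tx": 0,"ty": 0,"tz": 0,"yaw": 0.2,"gripper": 1}
    - {"tx": 0,"ty": 0,"tz": 0,"yaw": 0.26,"gripper": 1}
    - {"tx": 0,"ty": 0,"tz": 0,"yaw": 0.3,"gripper": 1}

```text
time_s: 4.7
tool_pos: [0.5395, -0.0901, 0.0817]
orientation: [-0.521, 0.522, 0.476, -0.479]
wrist_force: [-0.6, -0.3, -0.3]
finger_gap: 0.147
```

```bash
python3 -c "
from station import env
s=env.sense();print(s['ft_torque'],s['wrist_force'],s['joints'],s['orientation'])"
```

```text
[ 0.09046564  0.02158967 -0.15567677] [-0.59902002 -0.31307685 -0.33759622] [-0.32092862  0.28349109  1.72266579 -0.00471751  1.13598205 -1.80012836] [-0.52132139  0.52246176  0.47568841 -0.47851672]
```

Call:
send_rows:
  steps:
    - {"tx": 0,"ty": 0,"tz": 0,"yaw": 0.05,"gripper": 1}
    - {"tx": 0,"ty": 0,"tz": 0,"yaw": 0.08,"gripper": 1}
    - {"tx": 0,"ty": 0,"tz": 0,"yaw": 0.08,"gripper": 1}

```text
time_s: 5.08
tool_pos: [0.5395, -0.0901, 0.0817]
orientation: [-0.502, 0.503, 0.496, -0.498]
wrist_force: [-0.1, -0.6, 0.5]
finger_gap: 0.157
```

```bash
python3 -c "
from station import env
s=env.sense();print(s['ft_torque'],s['wrist_force'],s['joints'],s['orientation'])"
```

```text
[ 0.03219823 -0.04845685 -0.70162058] [-0.06822615 -0.64891259  0.54938983] [-0.32115395  0.28327293  1.72292778 -0.00438035  1.13568152 -1.87893111] [-0.50223855  0.50332992  0.4959002  -0.49849615]
```

The torque rose to 0.7 N m, so the knob is at its stop. I'll release and rise.

Call:
send_rows:
  steps:
    - {"tx": 0,"ty": 0,"tz": 0,"yaw": 0,"gripper": -0.4}
    - {"tx": 0,"ty": 0,"tz": 0,"yaw": 0,"gripper": -0.4}
    - {"tx": 0,"ty": 0,"tz": 0,"yaw": 0,"gripper": -0.4}
    - {"tx": 0,"ty": 0,"tz": 0.05,"yaw": 0,"gripper": -0.4}
    - {"tx": 0,"ty": 0,"tz": 0.11,"yaw": 0,"gripper": -0.4}

```text
time_s: 5.7
tool_pos: [0.5381, -0.0896, 0.1912]
orientation: [0.503, -0.502, -0.495, 0.499]
wrist_force: [2.2, 0.1, 0.0]
finger_gap: 0.653
```

Call:
send_rows:
  steps:
    - {"tx": 0,"ty": 0,"tz": 0.05,"yaw": 0,"gripper": -0.4}
    - {"tx": -0.02,"ty": 0.04,"tz": 0.09,"yaw": -0.05,"gripper": -0.4}
    - {"tx": -0.04,"ty": 0.08,"tz": 0.1,"yaw": -0.1,"gripper": -0.4}
    - {"tx": -0.07,"ty": 0.13,"tz": 0.1,"yaw": -0.17,"gripper": -0.4}
    - {"tx": -0.1,"ty": 0.18,"tz": 0.1,"yaw": -0.17,"gripper": -0.4}

```text
time_s: 6.32
tool_pos: [0.4372, 0.0916, 0.2916]
orientation: [0.544, -0.543, -0.451, 0.454]
wrist_force: [0.7, 1.1, -0.2]
finger_gap: 0.701
```

Run:
```python
from station import env
import cv2,numpy as np
t=env.capture("top");s=env.capture("scene")
o=np.hstack([cv2.resize(t[260:325,340:420],(480,390),interpolation=cv2.INTER_CUBIC),cv2.resize(s[180:245,275:329],(324,390),interpolation=cv2.INTER_CUBIC)])[:,:800]
cv2.imwrite("pics/knob2.png",o);print(env.sense()['tool_pos'])
```

```text
[0.43554543 0.09411364 0.291627  ]
```

View pics/knob2.png

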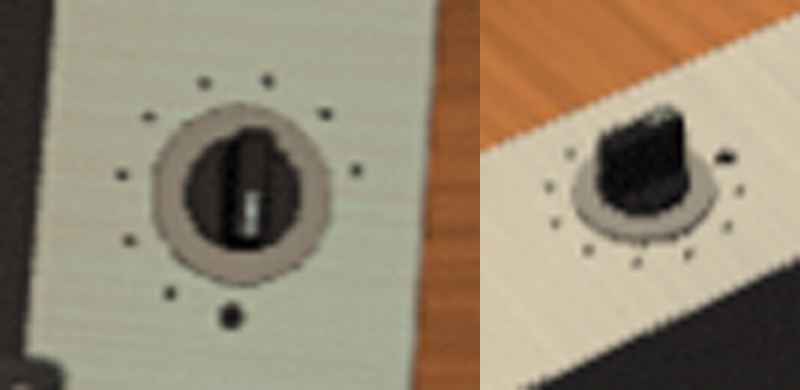

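The knob's white mark now points at the large dot (crop (249,235) to (231,316)), with the bar parallel to the warmer's x. It is off. Next the tray.

Call:
send_rows:
  steps:
    - {"tx": 0.045,"ty": 0.025,"tz": 0,"yaw": 0,"gripper": -0.4}
    - {"tx": 0.09,"ty": 0.05,"tz": 0,"yaw": 0,"gripper": -0.4}
    - {"tx": 0.125,"ty": 0.07,"tz": -0.02,"yaw": 0.01,"gripper": -0.4}
    - {"tx": 0.141,"ty": 0.08,"tz": -0.04,"yaw": 0.01,"gripper": -0.4}
    - {"tx": 0.141,"ty": 0.08,"tz": -0.08,"yaw": 0.01,"gripper": -0.4}

```text
time_s: 7.05
tool_pos: [0.5797, 0.1742, 0.212]
orientation: [0.54, -0.539, -0.457, 0.458]
wrist_force: [-0.2, -0.6, -0.1]
finger_gap: 0.699
```

Run:
```python
from h import *
import cv2
s=env.capture("scene")
cv2.imwrite("pics/tray1.png",cv2.resize(s[170:310,290:430],(560,560),interpolation=cv2.INTER_CUBIC))
x=env.sense();print(x['tool_pos'],x['orientation'],x['ft_torque'],x['wrist_force'])
```

```text
[0.57441391 0.17307864 0.20417619] [ 0.54224783 -0.53636103 -0.45275782  0.46183817] [-0.01293015  0.05214133  0.01888166] [-2.2072115  -0.11016896 -3.7344847 ]
```

View pics/tray1.png

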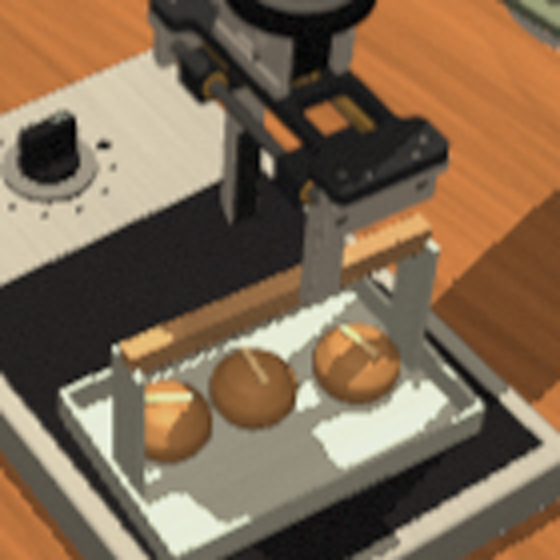

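The fingers straddle the handle near its middle, above it, with all three buns clear below. Lowering.

Call:
send_rows:
  steps:
    - {"tx": 0.0025,"ty": 0.001,"tz": -0.02,"yaw": 0,"gripper": -0.4}
    - {"tx": 0.0025,"ty": 0.001,"tz": -0.043,"yaw": 0,"gripper": -0.4}
    - {"tx": 0.0025,"ty": 0.001,"tz": -0.043,"yaw": 0,"gripper": -0.4}
    - {"tx": 0.0025,"ty": 0.001,"tz": -0.043,"yaw": 0,"gripper": 0.2}
    - {"tx": 0.0025,"ty": 0.001,"tz": -0.043,"yaw": 0,"gripper": 0.4}

```text
time_s: 7.72
tool_pos: [0.5781, 0.174, 0.163]
orientation: [0.542, -0.537, -0.454, 0.461]
wrist_force: [0.5, -0.6, 1.0]
finger_gap: 0.522
```

Call:
send_rows:
  steps:
    - {"tx": 0,"ty": 0,"tz": 0,"yaw": 0,"gripper": 0.5}
    - {"tx": 0,"ty": 0,"tz": 0,"yaw": 0,"gripper": 0.6}
    - {"tx": 0,"ty": 0,"tz": 0,"yaw": 0,"gripper": 0.65}

```text
time_s: 8.1
tool_pos: [0.5782, 0.1741, 0.1632]
orientation: [0.542, -0.537, -0.454, 0.461]
wrist_force: [0.7, -0.4, 0.1]
finger_gap: 0.205
```

Call:
send_rows:
  steps:
    - {"tx": -0.001,"ty": 0,"tz": -0.002,"yaw": 0,"gripper": 0.7}
    - {"tx": -0.001,"ty": 0,"tz": -0.002,"yaw": 0,"gripper": 0.7}
    - {"tx": -0.001,"ty": 0,"tz": -0.002,"yaw": 0,"gripper": 1}
    - {"tx": -0.001,"ty": 0,"tz": -0.002,"yaw": 0,"gripper": 1}
    - {"tx": -0.001,"ty": 0,"tz": -0.002,"yaw": 0,"gripper": 1}

```text
time_s: 8.72
tool_pos: [0.5778, 0.1752, 0.1619]
orientation: [0.542, -0.537, -0.455, 0.46]
wrist_force: [2.4, 4.5, 2.4]
finger_gap: 0.146
```

Call:
send_rows:
  steps:
    - {"tx": 0,"ty": 0,"tz": 0.002,"yaw": 0,"gripper": 1}
    - {"tx": 0,"ty": 0,"tz": 0.005,"yaw": 0,"gripper": 1}
    - {"tx": 0,"ty": 0,"tz": 0.008,"yaw": 0,"gripper": 1}
    - {"tx": 0,"ty": 0,"tz": 0.01,"yaw": 0,"gripper": 1}
    - {"tx": 0,"ty": 0,"tz": 0.01,"yaw": 0,"gripper": 1}

```text
time_s: 9.35
tool_pos: [0.5777, 0.175, 0.1718]
orientation: [0.542, -0.537, -0.455, 0.46]
wrist_force: [-0.5, 0.3, -6.2]
finger_gap: 0.143
```

Run:
```python
from h import *
import cv2
s=env.capture("scene")
cv2.imwrite("pics/tray2.png",cv2.resize(s[170:310,290:430],(560,560),interpolation=cv2.INTER_CUBIC))
x=env.sense();print(x['tool_pos'],x['orientation'],x['ft_torque'],x['wrist_force'])
```

```text
[0.57770257 0.17505722 0.17178707] [ 0.54185652 -0.53691871 -0.45451573  0.45991875] [ 0.1161379  -0.02516793  0.0076692 ] [ 0.25718423 -0.33081929 -7.82594971]
```

View pics/tray2.png

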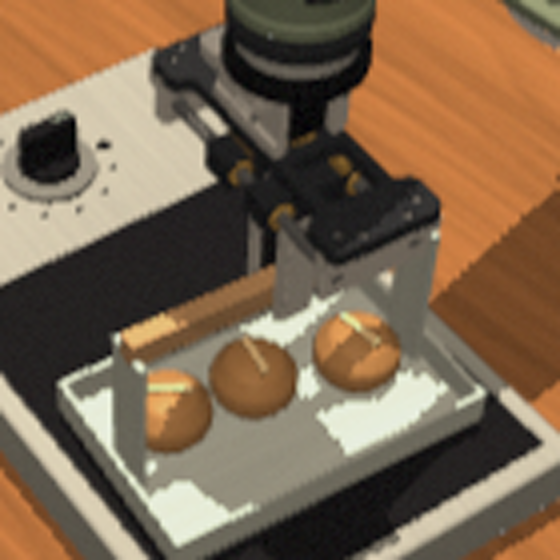

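The tray is just off the plate with all the buns in. I'll go a little further, then check how level it is numerically.

Call:
send_rows:
  steps:
    - {"tx": 0,"ty": 0,"tz": 0.003,"yaw": 0,"gripper": 1}
    - {"tx": 0,"ty": 0,"tz": 0.008,"yaw": 0,"gripper": 1}
    - {"tx": 0,"ty": 0,"tz": 0.014,"yaw": 0,"gripper": 1}
    - {"tx": 0,"ty": 0,"tz": 0.018,"yaw": 0,"gripper": 1}
    - {"tx": 0,"ty": 0,"tz": 0.02,"yaw": 0,"gripper": 1}

```text
time_s: 10.02
tool_pos: [0.578, 0.1751, 0.1925]
orientation: [0.542, -0.537, -0.455, 0.46]
wrist_force: [0.6, -0.2, -6.3]
finger_gap: 0.146
```

Run:
```python
from h import *
import cv2
s=env.capture("scene");s0=cv2.imread("pics/scene0.png");t=env.capture("top")
r=lambda a:cv2.resize(a,(400,400),interpolation=cv2.INTER_CUBIC)
cv2.imwrite("pics/tray3.png",np.hstack([r(s0[215:315,300:400+15][:, :115]),r(s[215:315,300:415])]))
x=env.sense();print(x['tool_pos'],x['ft_torque'],x['wrist_force'])
# track patches (buns, near rim) before/after and compare with pure shift
g0,g1=[cv2.cvtColor(a,cv2.COLOR_BGR2GRAY) for a in(s0,s)]
dz=x['tool_pos'][2]-.1619
c=env.calibration("scene");K=c["camera_matrix"];T=c["pose"]
def pr(p):
    q=T[:3,:3].T@(p-T[:3,3]);return np.array([K[0,2]+K[0,0]*q[0]/-q[2],K[1,2]-K[1,1]*q[1]/-q[2]])
for n,(u,v) in dict(bun1=(379,260),bun2=(353,267),bun3=(333,275),cornL=(306,268),cornR=(409,272),cornF=(331,305)).items():
    w=7;tm=g0[v-w:v+w+1,u-w:u+w+1];z=.1 if n[0]=='b' else .085
    P=px("scene",u,v,z);e=pr(P+[0.0,0.0,dz])-[u,v]
    f=4;big=cv2.resize(g1[v-w-25:v+w+12,u-w-8:u+w+9],None,fx=f,fy=f,interpolation=cv2.INTER_CUBIC);tb=cv2.resize(tm,None,fx=f,fy=f,interpolation=cv2.INTER_CUBIC)
    m=cv2.matchTemplate(big,tb,cv2.TM_CCOEFF_NORMED);_,sc,_,l=cv2.minMaxLoc(m)
    print(n,P.round(3),"exp",e.round(2),"got",(l[0]/f-8,l[1]/f-25),round(sc,2))
```

```text
[0.57789527 0.17509296 0.19219598] [ 0.05839598 -0.111724    0.0047197 ] [-0.28459763 -0.47489781 -7.14138275]
bun1 [0.526 0.197 0.1  ] exp [ 1.12 -8.14] got (1.0, -8.5) 0.96
bun2 [0.59  0.172 0.1  ] exp [ 0.61 -8.11] got (0.75, -7.25) 0.76
bun3 [0.643 0.159 0.1  ] exp [ 0.21 -8.07] got (-0.75, -8.0) 0.82
cornL [0.671 0.091 0.085] exp [-0.34 -7.96] got (-0.5, -7.75) 0.98
cornR [0.488 0.263 0.085] exp [ 1.74 -7.95] got (-4.25, -5.25) 0.53
cornF [0.696 0.213 0.085] exp [ 0.18 -7.73] got (0.25, -2.0) 0.82
```

View pics/tray3.png

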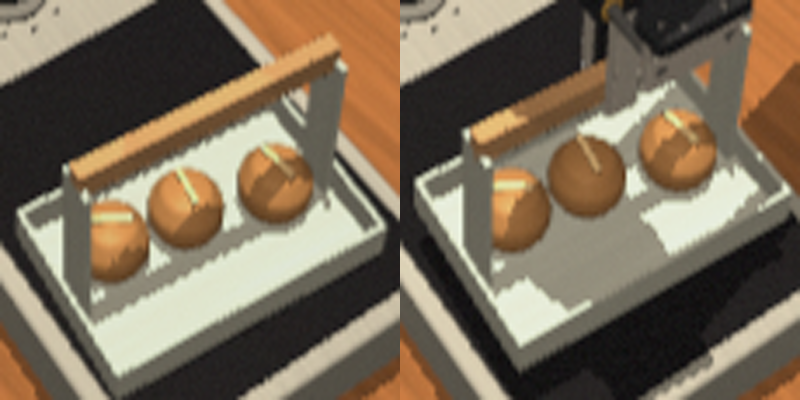

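The front corner is ambiguous, so I'll overlay a level wireframe of the tray on enlarged images.

```bash
cat > wf.py <<'E'
from h import *
import cv2
from scipy.spatial.transform import Rotation as Ro
def pr(n,P):
    c=env.calibration(n);K=c["camera_matrix"];q=(np.atleast_2d(P)-c["pose"][:3,3])@c["pose"][:3,:3]
    return np.c_[K[0,2]-K[0,0]*q[:,0]/q[:,2],K[1,2]+K[1,1]*q[:,1]/q[:,2]]
def draw(n,img,box,ctr,yaw,tilt,f):
    x0,y0,x1,y1=box;o=cv2.resize(img[y0:y1,x0:x1],None,fx=f,fy=f,interpolation=cv2.INTER_CUBIC)
    L=[]
    for z in(0,.025):
        c=[(-.11,-.07,z),(.11,-.07,z),(.11,.07,z),(-.11,.07,z)];L.append(c+c[:1])
    for y in(-.007,.007):L.append([(-.1,y,.13),(.1,y,.13)])
    for l in L:
        P=Ro.from_euler("ZYX",[yaw,tilt,0]).apply(l)+ctr
        q=((pr(n,P)-[x0,y0]+.5)*f-.5).round().astype(int);cv2.polylines(o,[q],False,(0,0,255),1)
    return o
E
python3 - <<'E'
from wf import *
s=env.capture("scene");s0=cv2.imread("pics/scene0.png");x=env.sense()
dz=x['tool_pos'][2]-.1619
C=np.array([.577,.174,.06]);b=(300,205,420,320)
a=draw("scene",s0,b,C,-.175,0,3.3);d=draw("scene",s,b,C+[0.001,.001,dz],-.175,0,3.3)
cv2.imwrite("pics/wf1.png",np.hstack([a,d]))
E
```

```text
(no output)
```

View pics/wf1.png

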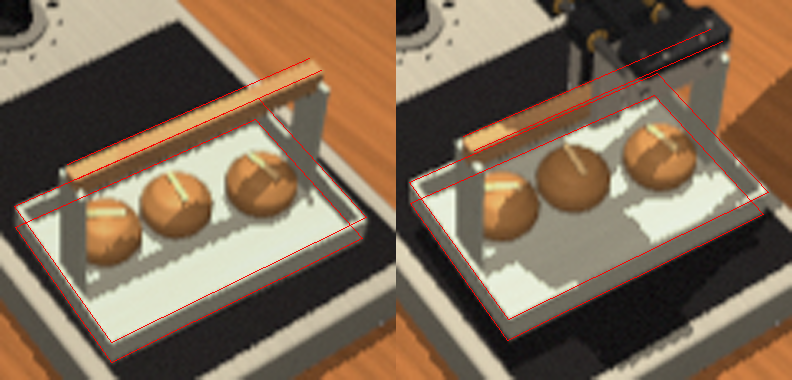

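The wireframe fits the tray equally well before and after the lift, so it is level. I'll lift the rest gently.

Call:
send_rows:
  steps:
    - {"tx": 0,"ty": 0,"tz": 0.004,"yaw": 0,"gripper": 1}
    - {"tx": 0,"ty": 0,"tz": 0.012,"yaw": 0,"gripper": 1}
    - {"tx": 0,"ty": 0,"tz": 0.022,"yaw": 0,"gripper": 1}
    - {"tx": 0,"ty": 0,"tz": 0.032,"yaw": 0,"gripper": 1}
    - {"tx": 0,"ty": 0,"tz": 0.042,"yaw": 0,"gripper": 1}

```text
time_s: 10.8
tool_pos: [0.5779, 0.1751, 0.235]
orientation: [0.542, -0.537, -0.455, 0.46]
wrist_force: [0.4, -0.0, -6.8]
finger_gap: 0.145
```

Call:
send_rows:
  steps:
    - {"tx": 0,"ty": 0,"tz": 0.01,"yaw": 0,"gripper": 1}
    - {"tx": 0,"ty": 0,"tz": 0.02,"yaw": 0,"gripper": 1}
    - {"tx": 0,"ty": 0,"tz": 0.03,"yaw": 0,"gripper": 1}
    - {"tx": 0,"ty": 0,"tz": 0.04,"yaw": 0,"gripper": 1}
    - {"tx": 0,"ty": 0,"tz": 0.05,"yaw": 0,"gripper": 1}

```text
time_s: 11.42
tool_pos: [0.5779, 0.1751, 0.2856]
orientation: [0.542, -0.537, -0.455, 0.46]
wrist_force: [0.3, -0.2, -6.7]
finger_gap: 0.148
```

Call:
send_rows:
  steps:
    - {"tx": 0,"ty": 0,"tz": 0.006,"yaw": 0,"gripper": 1}
    - {"tx": 0,"ty": 0,"tz": 0.009,"yaw": 0,"gripper": 1}
    - {"tx": 0,"ty": 0,"tz": 0.01,"yaw": 0,"gripper": 1}
    - {"tx": 0,"ty": 0,"tz": 0.01,"yaw": 0,"gripper": 1}
    - {"tx": 0,"ty": 0,"tz": 0.01,"yaw": 0,"gripper": 1}

```text
time_s: 12.05
tool_pos: [0.5777, 0.175, 0.2951]
orientation: [0.542, -0.537, -0.454, 0.46]
wrist_force: [0.9, -0.1, -6.8]
finger_gap: 0.148
```

Run:
```python
from wf import *
s=env.capture("scene");x=env.sense();t=env.capture("top")
dz=x['tool_pos'][2]-.1619
C=np.array([.578,.175,.06+dz])
d=draw("scene",s,(285,165,425,305),C,-.175,0,2.85);e=draw("top",t,(180,190,440,370),C,-.175,0,1.5)
o=np.zeros((399,790,3),np.uint8);o[:,:399]=d[:399,:399];o[:270,400:790]=e[:270,:390]
cv2.imwrite("pics/wf2.png",o);print(dz,x['dq'].round(3),x['wrist_force'],x['ft_torque'],x['finger_gap'],x['time_s'],x['orientation'])
```

```text
0.1332814488882028 [ 0.001 -0.003 -0.004 -0.001 -0.     0.002] [ 0.24391756 -0.54052105 -5.98353592] [ 0.01649969 -0.05208215 -0.05484154] 0.14726761668670235 12.1 [ 0.54184489 -0.53695431 -0.45452034  0.45988634]
```

View pics/wf2.png

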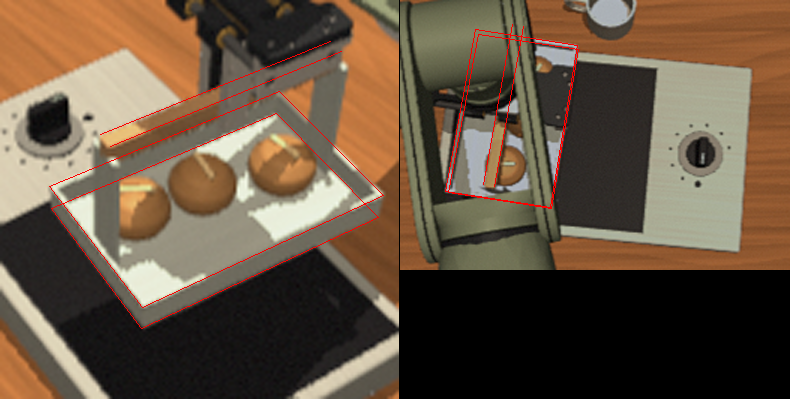

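The tray is level, 13 cm above the plate, with three buns in it; the knob is at off and the arm still. Handing in.

```bash
python3 -c "
from station import env
print(env.sign_off())"
```

```text
the job is handed in; nothing more can be done
None
```

The job is handed in: the warming plate is off, and the gripper is holding the tray level and still above it with all three buns in it.

- **Knob:** I gripped the bar and turned it anticlockwise by about 1.1 rad. At the end stop the torque rose to 0.7 N m and the pads slipped slightly. Later pictures show the white mark at the large dot.
- **Tray:** I took it by the middle of its handle and lifted it slowly. At the last check its underside was about 13 cm above the plate.
- **Level and still:** A level wireframe of the tray matched the camera images to about a pixel, both at 3 cm and at the final height. The tool itself leans about 0.6°, and it leaned the same when it took hold of the handle. Joint speeds were near zero and the grip was steady on the bar (about 14 mm opening). The clock read 12.1 s.
- **Disagreement:** At the 3 cm check, automatic patch matching gave poor matches at two tray corners, and one hinted at a tilt. The wireframe overlay showed no tilt.
- **Bystanders:** The arm's path stayed clear of the jar, mug and slate. The mug is still standing in the final picture; I took no final picture covering the jar and slate.

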